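# Free the seized vise knob

### The job

The knob of the little grey bench vise has seized. Rock it back and forth in small arcs until it breaks free, then turn it anticlockwise, seen from above, until the jaw is fully open, and let go. Leave the other things on the bench where they are.

Things in the scene. Friction and masses are not known exactly. Their poses are not given: they have to be found in the camera images.
- vise: low grey steel bench vise, fixed to the bench, 250 x 100 mm, its housing's top 50 mm above the bench, jaws up to 64 mm high. Origin on the bench surface under the knob's axis; x points along the vise away from its jaws, y to its left, z up (yaw varies).
- knob_grip (a point): grip point of the vise's knob: on its upright axis, 88 mm above the bench. The knob is a hub (50 mm across, up to 62 mm above the bench) with one upright flat wing across it: 74 mm long, 14 mm thick, from 62 to 104 mm above the bench. x of this point runs along the wing, y across its thickness; it turns with the knob.
- knob (a joint): knob angle (rad) about its upright axis, anticlockwise from above positive; 0 (near the start): wing along the vise's x. Seized: at first it gives 0.13 rad either way, then stops firmly; pushing on never helps, but each swing from stop to stop widens the arc (to 0.25). After five or six swings it turns freely to the open stop at 1.1. Friction 0.12 N m; stays where left; jaw opens 14 mm per rad.
- punch_block: dark wooden block 100 x 100 x 45 mm with five upright steel punches up to 125 mm above the bench, fixed. Origin under its centre. It and the vise may stand on either side. Not to be handled.
- file: a hand file lying flat: wooden handle 100 mm long and 28 mm thick, steel blade 125 mm; lies beside the vise. Origin under its middle, x along it towards the blade. Bystander.
- hammer: a 200 mm hammer lying beside the vise, x along it towards the head. Bystander.
- mandrel: a tapered steel ring mandrel, 200 mm long, up to 29 mm thick, lying by the wooden punch block. Origin under its middle. Bystander.
- saw_frame: a jeweller's saw frame lying flat: black handle 95 mm, U-shaped steel frame 150 by 115 mm, 28 mm high at most, at the back of the bench. Origin by the blade. Bystander.
- gauge: a dial gauge lying flat, dial 64 mm across, 13 mm high, with an 80 mm beam to its -x. Origin under the dial. Bystander.
- wax_tube: a dull green wax tube standing upright, 34 mm across, 65 mm high. Origin under its centre. Bystander.
- blank: a metal bangle blank lying flat, 64 mm across, 20 mm high. Origin under its centre. Bystander.

How it is judged:
At the end, for the whole second after the job is handed in: the knob has been turned anticlockwise to its fully open stop: its angle is above 0.97 rad (the stop is at 1.1) and it is at rest (value of joint knob above 0.97 rad and velocity of joint knob below 0.05 rad/s); the robot touches nothing.
It fails at once if one of the loose things on the bench is moved by more than 30 mm (distance of any of file, hammer, mandrel, saw_frame, gauge, wax_tube, blank from where it was at the start of the episode above 0.03 m).
It also fails if it takes over 59 s, if anything falls off the work surface, if the arm or the gripper's body presses on something with over 40 N, if the wrist force passes 120 N, or if a joint passes its speed limit or range.

### The arm

A 7-joint arm with a two-finger parallel gripper is mounted at the origin on the work surface. World frame = base frame: x ahead of the robot, y to its left, z up, the work surface at z = 0. Lengths are in m, angles in rad, forces in N, time in s.
With the tool pointing down it reaches from about 0.4 to 0.875 m from the base axis. Payload 4.4 kg.
Tool frame: the origin (TCP) lies at the centre of the arm's flange, where the gripper is bolted on; the fingertips stand 173 mm ahead of it and the grasp point (between the pads) lies ctrl.grasp_offset ahead of it (ctrl.grasp_offset is the distance from the TCP to the grasp point, in m); z points along the fingers, y is the line along which they close (so a half turn about z gives the same grasp; the last joint's range is limited). The gripper opens to 85 mm and grips with 20 to 120 N. Pads are 22 mm wide; open, the fingers measure 114 mm over their backs; the gripper's body (76 mm by 85 mm) begins 54 mm behind the grasp point. The pads swing forward as they close: fully open they stand 13 mm farther back than shut.
Start: joints at [-1.363, 0.628, 0.038, 1.517, -0.027, 0.996, -0.02], TCP at [0.176, 0.626, 0.405] pointing down, gripper open.
Joint ranges: [-3.06, 3.06], [-0.37, 2.12], [-1.25, 1.32], [0.18, 2.47], [-1.1, 4.24], [0.23, 1.98], [-2.94, 2.94]. Speed limits (rad/s): [2.57, 2.57, 3.14, 3.14, 3.14, 3.14, 3.14].

### API

Orientations are given as a unit quaternion [w, x, y, z].
In Python, from plant import ctrl gives the robot as it stands.
- The arm moves only by the shell command python3 shift.py 'ROWS' [OPENING] [FORCE]. ROWS is a JSON list of rows, 1 to 12 of them, each written [[dx, dy, dz], turn]: dx, dy, dz in units of 25 mm, then a turn about the tool's z in rad; each row is the pose to reach, as a shift and turn from the pose commanded when the command began, along the tool's axes at that moment; what a row does not reach only later rows make up. A row lasts 1/8 s, in which the tool goes at most 0.0625 m and 0.188 rad, less where a joint would pass 70% of its speed; a pose out of reach is approached as far as the arm can. OPENING is the finger opening in m, set as the command begins (- or left out keeps the last). The fingers move at their own pace and stop on an object; FORCE is the grip in N (left out, the last holds). Time passes only in rows, so rows that do not move let the fingers close. It prints the time, the measured TCP pose, the force, the opening and the grip force at its end. Input that does not fit is refused with a message, and nothing moves.
- ctrl.read_state(): the state, without advancing time (a new reading comes with each control period).
- ctrl.get_image(name): name is "scene" or "top" or "wrist"; returns a dict with "color" (480x640x3 uint8, red, green, blue), "fx", "fy", "cx", "cy" (pixels), "k1" (the pictures are not rectified: a ray, as slopes to the right and down, at radius r is drawn at 1 + k1 r^2 times it, then the intrinsics apply), "R" (3x3) and "t" (3): a world point X has camera coordinates R X + t; the wrist camera has in their place "tool_from_camera" (4x4, takes a point from camera to tool coordinates, whose origin is the TCP and whose axes are the flange's). Camera axes: x right, y down, z forward; pixel columns grow to the right and rows downward; lengths in m; the calibration is good to about 2 mm. A picture is of the moment at which its call begins: read the wrist's pose just before it. There is no depth.
- ctrl.job_done(): hands the job in; it is judged then, once.
The state is a dict: "t": time; "joint_positions": joint angles; "joint_velocities": joint speeds; "tau": joint torques, N m; "tcp_pos": TCP position; "tcp_rot": TCP orientation; "ft_force": force on the tool from outside, world axes, zero at the start; "ft_torque": the same for the moment, N m; "grip_width": finger opening in m; "grasp_force": force on a finger pad.
Only numpy, scipy, OpenCV 4.12 (cv2) and the standard library are available. Lean on these libraries where they do the work, as an engineer would, in place of code of your own. Each camera call takes 0.05 s, during which the arm holds its last target. There are 200 camera calls.

## Working session

There is one attempt and no reset: what is moved stays moved. The work goes in short steps, Python scripts to look and compute and a shell command to move; the robot and the scene stay as the last step left them, time stands still between calls to the robot, and variables do not carry over. Pictures are saved under pics/ and viewed, at most 10 in all, crops included, and the job is handed in when it is done.

```bash
ls; mkdir -p pics; python3 - <<'E'
from plant import ctrl
import cv2
print(ctrl.grasp_offset); s=ctrl.read_state(); print(s['t'],s['tcp_pos'],s['tcp_rot'],s['grip_width'])
for n in ('top','scene'):
    d=ctrl.get_image(n); cv2.imwrite(f'pics/{n}0.png',d['color'][:,:,::-1]); print({k:v for k,v in d.items() if k!='color'})
E
```

```text
pics
plant.py
shift.py
0.1547
0.0 [0.17565567 0.62550546 0.40375   ] [-1.28829072e-04  1.36480783e-01  9.90642238e-01 -9.67709292e-04] 0.08502035602752447
{'fx': 617.4084781750839, 'fy': 617.4084781750839, 'cx': 324.8279430575138, 'cy': 237.3778960042815, 'k1': -0.007980316138492457, 'R': array([[-0.0209475 , -0.99973626,  0.00941355],
       [-0.98912654,  0.01935245, -0.14578813],
       [ 0.14556751, -0.01236509, -0.98927105]]), 't': array([-0.00894942,  0.60572248,  1.42096219])}
{'fx': 453.2757580992376, 'fy': 453.2757580992376, 'cx': 313.9440189232918, 'cy': 228.11596037052894, 'k1': -0.042952530997130076, 'R': array([[ 0.4119811 ,  0.91116487, -0.00708239],
       [ 0.49011382, -0.22814296, -0.84127239],
       [-0.76815364,  0.34311714, -0.54056509]]), 't': array([-0.22277806, -0.24060201,  1.46340162])}
```

View pics/top0.png

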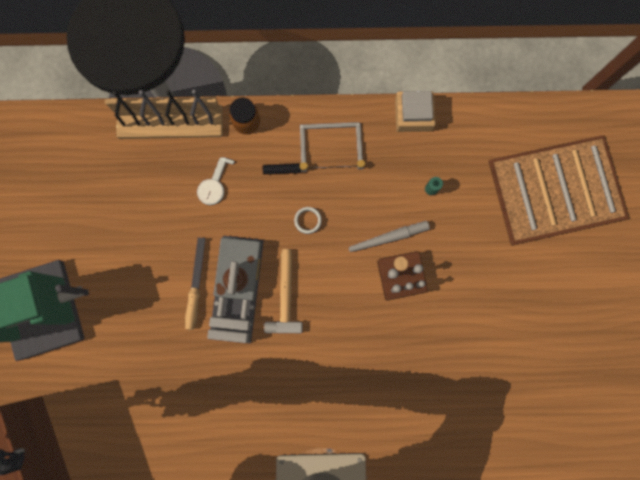

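View pics/scene0.png

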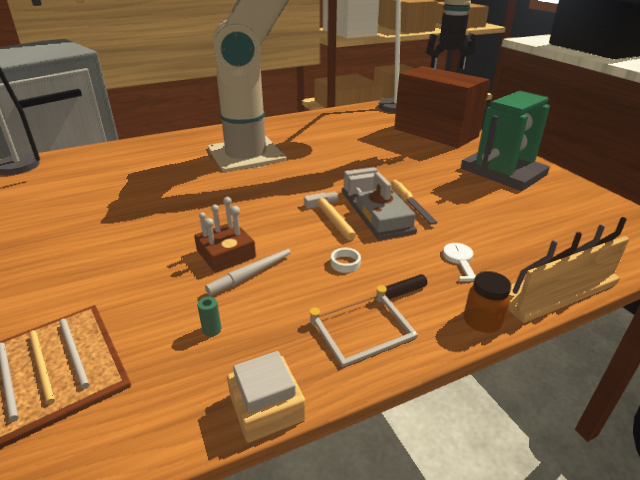

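The top view shows the vise at about (235,290), with the wing near (233,278). The file is on its left at (195,285) and the hammer on its right at (286,290). I'll enlarge both views of the knob.

```bash
python3 - <<'E'
import cv2,numpy as np
a=cv2.imread('pics/top0.png')[225:350,175:310]; b=cv2.imread('pics/scene0.png')[160:240,330:430]
a=cv2.resize(a,None,fx=3.0,fy=4.4,interpolation=2) if 0 else cv2.resize(a,None,fx=4,fy=4,interpolation=2)
b=cv2.resize(b,(250,200),interpolation=2)
o=np.zeros((500,800,3),np.uint8); o[:500,:540]=a; o[:200,545:795]=b
cv2.imwrite('pics/c0.png',o)
E
```

```text
(no output)
```

View pics/c0.png

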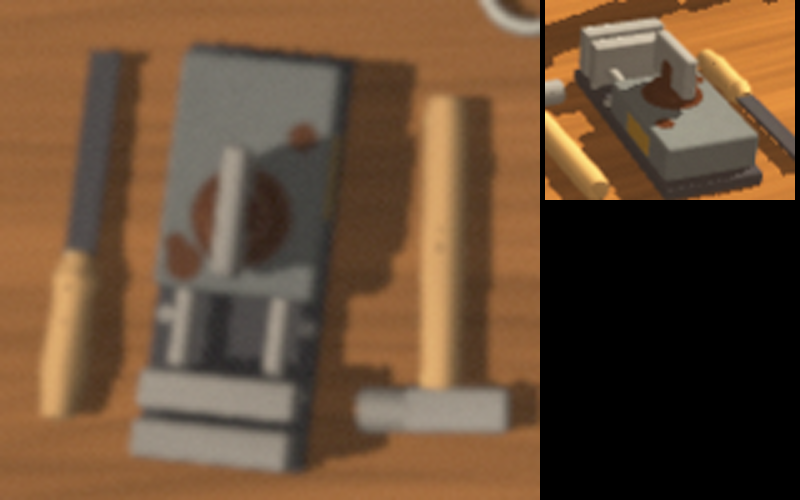

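The crop shows the wing's top face running from crop (235,147) to (226,275). The hub is centred near (242,215), and the jaws are at the bottom, towards the robot. Next I'll cast rays onto planes at those heights.

```bash
cat > h.py <<'E'
import numpy as np,cv2
from scipy.spatial.transform import Rotation as Rn
def cal(d): return np.array([[d['fx'],0,d['cx']],[0,d['fy'],d['cy']],[0,0,1.]]),np.array([d['k1'],0,0,0,0.])
def pose(d,s=None):
    if 'R' in d: return d['R'],d['t']
    w,x,y,z=s['tcp_rot']; T=np.eye(4);T[:3,:3]=Rn.from_quat([x,y,z,w]).as_matrix();T[:3,3]=s['tcp_pos']
    I=np.linalg.inv(T@d['tool_from_camera']); return I[:3,:3],I[:3,3]
def ray(d,px,z,s=None):
    K,D=cal(d);R,t=pose(d,s); u=cv2.undistortPoints(np.array(px,float).reshape(-1,1,2),K,D)[:,0]
    v=np.c_[u,np.ones(len(u))]@R; c=-R.T@t
    return c+v*((z-c[2])/v[:,2])[:,None]
E
python3 - <<'E'
from h import *
from plant import ctrl
d=ctrl.get_image('top')
f=lambda x,y:(175+x/4-.4,225+y/4-.4)
W=ray(d,[f(236,147),f(226,275),f(231,211)],.104); print('wing',W,np.linalg.norm(W[1]-W[0]),np.arctan2(*(W[0]-W[1])[1::-1]))
print('hub',ray(d,[f(242,215),f(191,215),f(291,215)],.062))
H=ray(d,[f(193,50),f(165,270),f(342,66)],.05); print('house',H,np.arctan2(*(H[0]-H[1])[1::-1]))
s=ctrl.read_state(); w,x,y,z=s['tcp_rot']; R=Rn.from_quat([x,y,z,w]).as_matrix(); print(R)
d=ctrl.get_image('wrist'); cv2.imwrite('pics/w0.png',d['color'][:,:,::-1]);print(d['tool_from_camera'])
E
```

```text
wing [[0.54592955 0.18684094 0.104     ]
 [0.47387526 0.19241265 0.104     ]
 [0.50976718 0.18963617 0.104     ]] 0.0722693935933302 -0.07717310275153158
hub [[0.5108718  0.18908745 0.062     ]
 [0.5114634  0.21861963 0.062     ]
 [0.51030266 0.16070656 0.062     ]]
house [[0.60997164 0.21960333 0.05      ]
 [0.48067557 0.23551136 0.05      ]
 [0.5987088  0.13177942 0.05      ]] -0.12242039896731712
[[-9.62736576e-01  2.70440648e-01 -3.76463550e-04]
 [ 2.70440909e-01  9.62735560e-01 -1.39873288e-03]
 [-1.58393787e-05 -1.44842245e-03 -9.99998951e-01]]
[[ 4.06500224e-04 -9.58374156e-01 -2.85514994e-01  7.25462779e-02]
 [ 9.99999678e-01  1.92189806e-04  7.78629338e-04 -6.24634681e-04]
 [-6.91345163e-04 -2.85515218e-01  9.58373926e-01  3.00308848e-02]
 [ 0.00000000e+00  0.00000000e+00  0.00000000e+00  1.00000000e+00]]
```
Axis (0.510,0.189); wing yaw ≈ -0.077 (knob at maybe +0.04).  Good.

Units first: shifts go in units of 25 mm. So -0.245 m is -9.8, -0.1 m is -4.

```bash
python3 shift.py '[[[-1.6, -1.2, 0], 0], [[-3.6, -2.8, 0], -0.05], [[-5.2, -4, 0], -0.1], [[-7.2, -5.4, 0], -0.15], [[-9.2, -6.8, 0], -0.196], [[-11.2, -8.4, 0], -0.196], [[-13.2, -9.8, 0], -0.196], [[-15.2, -11.4, 0], -0.196], [[-16.8, -12.6, 0], -0.196], [[-17.6, -13.2, 1.2], -0.196], [[-17.6, -13.2, 2.4], -0.196], [[-17.6, -13.2, 2.4], -0.196]]' 0.085 60
python3 - <<'E'
from h import *
from plant import ctrl
s=ctrl.read_state();d=ctrl.get_image('wrist'); cv2.imwrite('pics/w1.png',d['color'][:,:,::-1])
print(s['t'],s['tcp_pos'],s['tcp_rot'])
K,D=cal(d);R,t=pose(d,s)
P=np.array([[.546,.187,.104],[.474,.1922,.104],[.51,.1893,.104]])
print(cv2.projectPoints(P,cv2.Rodrigues(R)[0],t,K,D)[0][:,0])
E
```

```text
t: 1.7
tcp_pos: [0.5093, 0.1885, 0.3429]
tcp_rot: [-0.002, 0.039, 0.999, -0.001]
ft_force: [-0.5, -0.2, 0.0]
grip_width: 0.0852
grasp_force: 0.0
1.7 [0.50933997 0.18850661 0.34285055] [-0.00235285  0.03921805  0.9992274  -0.0010052 ]
[[318.56316719 323.44007766]
 [318.10700788 190.18882319]
 [317.76167323 259.90051488]]
```

View pics/w1.png

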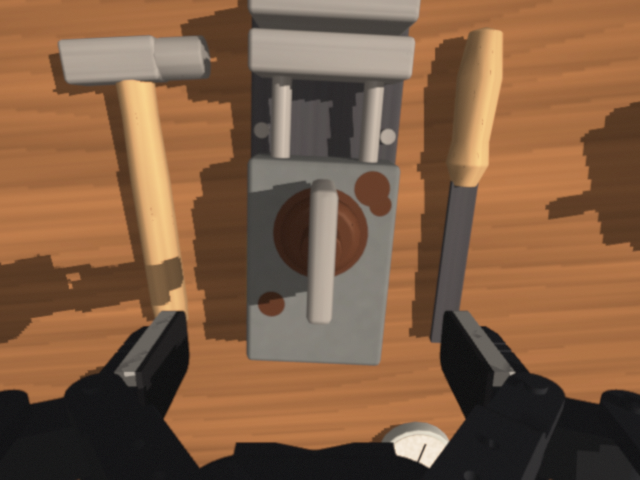

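The wrist view shows the wing's top running from about (323,187) to (320,322), within 3 px of what I predicted. The fingers straddle the vise clear of the file and hammer.

```bash
python3 - <<'E'
from h import *
from plant import ctrl
s=ctrl.read_state();d=ctrl.get_image('wrist')
im=cv2.cvtColor(d['color'],cv2.COLOR_RGB2HSV); m=cv2.inRange(d['color'],(135,130,120),(255,255,255)); m[:172]=0;m[332:]=0;m[:,:295]=0;m[:,350:]=0
ys,xs=np.nonzero(m); print(len(xs),xs.min(),xs.max(),ys.min(),ys.max(),cv2.minAreaRect(np.c_[xs,ys].astype(np.int32)))
for y in range(195,320,20): print(y,xs[ys==y].min(),xs[ys==y].max())
W=ray(d,[(323,190),(319.5,322)],.104,s);print(W,W.mean(0),np.arctan2(*(W[1]-W[0])[1::-1]))
w,x,y,z=s['tcp_rot'];R=Rn.from_quat([x,y,z,w]).as_matrix();print(np.arctan2(R[1,1],R[0,1]),R[:,2])
E
```

```text
2796 295 341 188 331 ((318.0, 259.5), (46.0, 143.0), 0.0)
195 314 335
215 314 334
235 313 333
255 312 332
275 311 332
295 300 331
315 300 330
[[0.47547035 0.1955245  0.104     ]
 [0.54711181 0.18850082 0.104     ]] [0.51129108 0.19201266 0.104     ] -0.09772709834546739
1.493116377032671 [-2.03718848e-03 -6.08158242e-04 -9.99997740e-01]
```

Scaled: 0.099 m is 3.96, 0.085 m is 3.4.

```bash
python3 shift.py '[[[-0.06, 0.104, 1.2], 0.02], [[-0.06, 0.104, 2.4], 0.02], [[-0.06, 0.104, 3.4], 0.02], [[-0.06, 0.104, 3.96], 0.02], [[-0.06, 0.104, 3.96], 0.02]]' 0.085 60
python3 shift.py '[[[0, 0, 0], 0], [[0, 0, 0], 0], [[0, 0, 0], 0], [[0, 0, 0], 0], [[0, 0, 0], 0], [[0, 0, 0], 0]]' 0 60
```

```text
t: 2.42
tcp_pos: [0.5118, 0.192, 0.2459]
tcp_rot: [-0.0, 0.049, 0.999, 0.0]
ft_force: [-0.5, -0.8, 0.2]
grip_width: 0.0849
grasp_force: 0.0
t: 3.18
tcp_pos: [0.5119, 0.1913, 0.2462]
tcp_rot: [0.0, 0.049, 0.999, -0.0]
ft_force: [-0.2, -0.8, 5.8]
grip_width: 0.0132
grasp_force: 58.7
```

Gripped, at about 13 mm. First swing.

```bash
cat > st.py <<'E'
from h import *
from plant import ctrl
s=ctrl.read_state();w,x,y,z=s['tcp_rot'];R=Rn.from_quat([x,y,z,w]).as_matrix()
print('knob~',round(np.arctan2(R[1,1],R[0,1])-np.pi/2+.122,3),'F',s['ft_force'].round(1),'M',s['ft_torque'].round(2),'j7',s['joint_positions'][6].round(2))
E
python3 st.py
python3 shift.py '[[[0, 0, 0], -0.05], [[0, 0, 0], -0.1], [[0, 0, 0], -0.14], [[0, 0, 0], -0.14]]'; python3 st.py
python3 shift.py '[[[0, 0, 0], 0.08], [[0, 0, 0], 0.18], [[0, 0, 0], 0.28], [[0, 0, 0], 0.3], [[0, 0, 0], 0.3]]'; python3 st.py
```

```text
knob~ 0.024 F [-0.2 -0.8  5.8] M [-0.24  0.2   0.04] j7 1.07
t: 3.68
tcp_pos: [0.5119, 0.1914, 0.2462]
tcp_rot: [0.0, -0.021, 1.0, 0.0]
ft_force: [-1.4, -1.1, 5.1]
grip_width: 0.0131
grasp_force: 59.4
knob~ 0.164 F [-1.4 -1.1  5.1] M [-0.15  0.23  0.04] j7 1.17
t: 4.3
tcp_pos: [0.5119, 0.1912, 0.2461]
tcp_rot: [0.0, 0.129, 0.992, -0.0]
ft_force: [-0.3, -2.0, 5.5]
grip_width: 0.0131
grasp_force: 59.8
knob~ -0.136 F [-0.3 -2.   5.5] M [-0.3   0.29  0.08] j7 0.97
```

```bash

python3 shift.py '[[[0, 0, 0], -0.1], [[0, 0, 0], -0.22], [[0, 0, 0], -0.34], [[0, 0, 0], -0.36], [[0, 0, 0], -0.36]]'|tail -2; python3 st.py
python3 shift.py '[[[0, 0, 0], 0.12], [[0, 0, 0], 0.25], [[0, 0, 0], 0.38], [[0, 0, 0], 0.44], [[0, 0, 0], 0.44]]'|tail -2; python3 st.py
```

```text
grip_width: 0.013
grasp_force: 59.8
knob~ 0.224 F [-1.2 -0.3  5.5] M [-0.14  0.2  -0.04] j7 1.2
grip_width: 0.0132
grasp_force: 60.1
knob~ -0.217 F [-0.1 -2.2  5.4] M [-0.31  0.2  -0.17] j7 0.92
```

```bash

python3 shift.py '[[[0, 0, 0], -0.12], [[0, 0, 0], -0.25], [[0, 0, 0], -0.38], [[0, 0, 0], -0.5], [[0, 0, 0], -0.51], [[0, 0, 0], -0.51]]'|tail -2; python3 st.py
python3 shift.py '[[[0, 0, 0], 0.12], [[0, 0, 0], 0.25], [[0, 0, 0], 0.38], [[0, 0, 0], 0.5], [[0, 0, 0], 0.59], [[0, 0, 0], 0.59]]'|tail -2; python3 st.py
python3 - <<'E'
from h import *
from plant import ctrl
d=ctrl.get_image('wrist')['color'][:,:,::-1];e=ctrl.get_image('top')['color'][225:350,175:310,::-1]
o=np.zeros((480,800,3),np.uint8);o[:,:500]=d[:,70:570];o[:278,500:]=cv2.resize(e,(300,278),interpolation=2);cv2.imwrite('pics/c2.png',o)
E
```

```text
grip_width: 0.0131
grasp_force: 59.8
knob~ 0.294 F [-1.6 -0.6  5. ] M [-0.15  0.17  0.04] j7 1.25
grip_width: 0.0132
grasp_force: 60.0
knob~ -0.297 F [-1.6 -2.6  6. ] M [-0.35  0.26 -0.12] j7 0.86
```

View pics/c2.png

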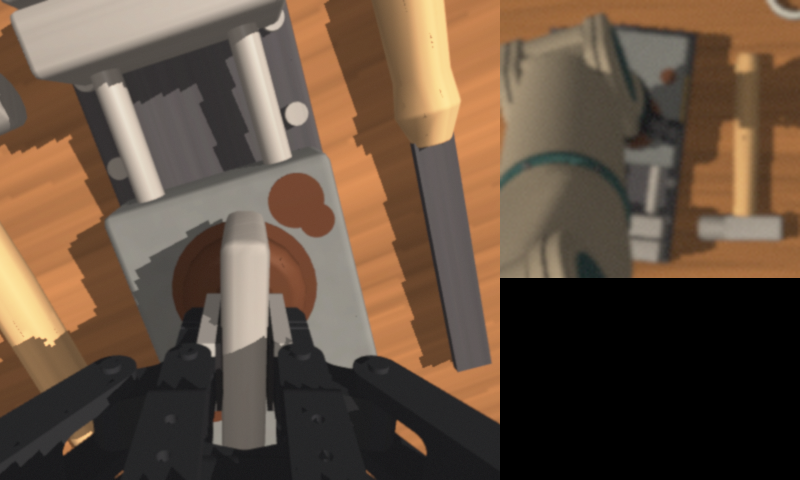

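The wrist view shows the pads square on the wing, with the wing near column 247. The housing is tilted about 0.3 rad to it, so the knob is following the hand. I've done six swings, so now the long anticlockwise turn.

```bash

python3 shift.py '[[[0, 0, 0], -0.12], [[0, 0, 0], -0.25], [[0, 0, 0], -0.38], [[0, 0, 0], -0.5], [[0, 0, 0], -0.6], [[0, 0, 0], -0.7], [[0, 0, 0], -0.75], [[0, 0, 0], -0.75]]'; python3 st.py
```

```text
t: 8.15
tcp_pos: [0.5118, 0.1917, 0.2462]
tcp_rot: [0.0, -0.166, 0.986, 0.0]
ft_force: [-0.7, -1.4, 5.1]
grip_width: 0.0131
grasp_force: 59.8
knob~ 0.455 F [-0.7 -1.4  5.1] M [-0.11  0.27  0.09] j7 1.36
```

```bash

python3 - <<'E'
from h import *
from plant import ctrl
cv2.imwrite('pics/w3.png',ctrl.get_image('wrist')['color'][:,:,::-1])
E
```

```text
(no output)
```

View pics/w3.png

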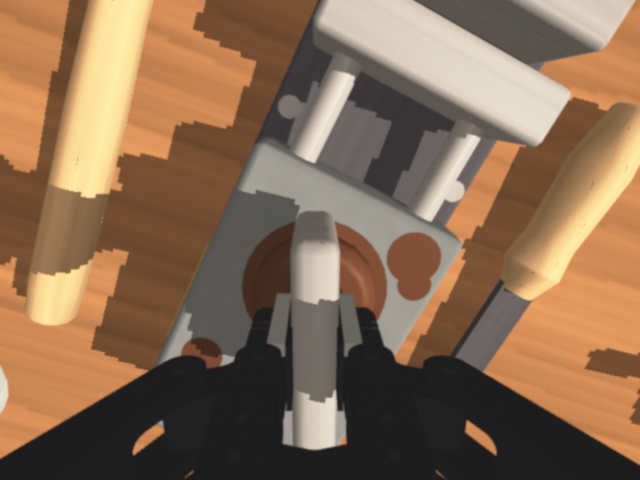

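The wing at columns 292–340 is still aligned with the hand, and the housing is rotated about 0.45 rad to it. The knob has broken free, so I'll go on to the stop.

```bash

python3 shift.py '[[[0, 0, 0], -0.12], [[0, 0, 0], -0.25], [[0, 0, 0], -0.38], [[0, 0, 0], -0.48], [[0, 0, 0], -0.56], [[0, 0, 0], -0.62], [[0, 0, 0], -0.66], [[0, 0, 0], -0.66]]'; python3 st.py
```

```text
t: 9.2
tcp_pos: [0.5115, 0.1921, 0.2462]
tcp_rot: [0.0, -0.475, 0.88, 0.001]
ft_force: [-1.6, 0.6, 6.0]
grip_width: 0.0132
grasp_force: 61.3
knob~ 1.112 F [-1.6  0.6  6. ] M [ 0.13  0.51 -0.65] j7 1.8
```

The torque has risen to 0.65 N m, so it's at the stop. Now I'll release and rise.

```bash

python3 shift.py '[[[0, 0, 0], 0], [[0, 0, 0], 0], [[0, 0, 0], 0], [[0, 0, 0], 0], [[0, 0, -0.8], 0], [[0, 0, -2], 0], [[0, 0, -3.6], 0], [[0, 0, -4.8], 0], [[0, 0, -4.8], 0], [[0, 0, -4.8], 0]]' 0.06
python3 - <<'E'
from h import *
from plant import ctrl
s=ctrl.read_state();d=ctrl.get_image('wrist');cv2.imwrite('pics/w4.png',d['color'][:,:,::-1])
E
python3 st.py
```

```text
t: 10.45
tcp_pos: [0.5115, 0.1913, 0.365]
tcp_rot: [-0.001, -0.476, 0.879, -0.0]
ft_force: [0.1, 0.6, 0.4]
grip_width: 0.06
grasp_force: 0.0
knob~ 1.114 F [ 0.2  0.6 -0.9] M [-0.04  0.   -0.04] j7 1.89
```

View pics/w4.png

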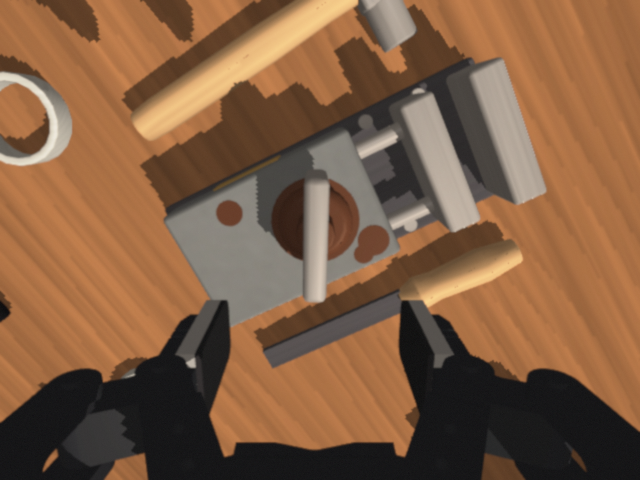

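The wing stands at (316,178)–(315,300), still aligned with the tool at about 1.1 rad. The jaw is open, the gripper is clear, and the file and hammer look untouched, so I'm handing in.

```bash
python3 -c "
from plant import ctrl
print(ctrl.job_done())"
```

```text
the job is handed in; nothing more can be done
None
```

I rocked the knob free in six swings and turned it anticlockwise to its open stop at about 1.1 rad. I then let go, raised the gripper clear, and handed the job in at about 10.5 s. The file and hammer looked unmoved in the last picture, though I got no verdict back.

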